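# Block up two parts trays

### The job

Two open trays on the bike-shop bench are packed for the van: one holds a sprocket cassette, the other a white parts box, and each has an empty gap left at its robot-side end. Stand the wooden block that suits each gap upright on the tray floor in that gap, so that neither part can slide: the 44 mm thick block beside the cassette, the 24 mm thick one beside the white box.

Things in the scene. Friction and masses are not known exactly. Their poses are not given: they have to be found in the camera images.
- block_wide: plain light-wood block standing upright, 44 mm thick (its own x) by 80 mm long (its y) by 90 mm high (its z), about 0.16 kg; origin at the centre of its underside. It goes beside the cassette. (A similar block 70 mm thick and a flat slat 12 mm high are useless offcuts.)
- block_narrow: plain light-wood block standing upright, 24 mm thick (its own x) by 80 mm long (its y) by 90 mm high (its z), about 0.09 kg; origin at the centre of its underside. It goes beside the white parts box.
- gap_wide (a point): centre of the gap's floor (5 mm over the bench) at the robot-side end of the brown tray with the steel sprocket cassette (128 mm across, 41 mm high, loose, against the far end wall). Gap: 60 mm along this point's x (tray end wall to cassette), 130 mm along its y; z up. The tray is fixed, 200 (x) x 140 mm outside, walls 5 mm, rim 50 mm over the bench.
- gap_narrow (a point): centre of the gap's floor (5 mm over the bench) at the robot-side end of the brown tray with the white parts box (148 x 122 mm, 42 mm high, loose, near the far end wall). Gap: 40 mm along this point's x (tray end wall to white box), 130 mm along its y; z up. The tray is the same size as the other and also fixed.
Mind the look-alikes: they are no part of the job. Leave any orange or yellow look-alike of the block_wide alone.

How it is judged:
By the outcome, as a careful person would: the job done as asked, in the order asked, and still so for the second after the job is handed in, with the robot touching nothing.
It also fails if it takes over 58 s, if anything falls off the work surface, if the arm or the gripper's body presses on something with over 40 N, if the wrist force passes 120 N, or if a joint passes its speed limit or range.

### The arm

A 6-joint arm with a two-finger parallel gripper is mounted at the origin on the work surface. World frame = base frame: x ahead of the robot, y to its left, z up, the work surface at z = 0. Lengths are in m, angles in degrees, forces in N, time in s.
With the tool pointing down it reaches from about 0.4 to 0.825 m from the base axis. Payload 7 kg.
Tool frame: the origin (TCP) lies at the centre of the arm's flange, where the gripper is bolted on; the fingertips stand 178 mm ahead of it and the grasp point (between the pads) lies 159 mm ahead of it; z points along the fingers, y is the line along which they close (so a half turn about z gives the same grasp; the last joint's range is limited). The gripper opens to 88 mm and grips with 3 to 60 N. Pads are 19 mm wide; open, the fingers measure 130 mm over their backs; the gripper's body (78 mm by 193 mm) begins 47 mm behind the grasp point.
Start: joints at [89.731, 20.546, 0.682, 0, -70.136, -16.507], TCP at [0.195, 0.646, 0.405] pointing down, gripper open.
Joint ranges: [-176.03, 176.03], [-82.01, 121.73], [-58.28, 71.71], [-173.87, 95.51], [-174.79, -0.11], [-173.66, 173.66]. Speed limits (degrees/s): [136.94, 136.94, 172.46, 180, 180, 180].

### API

Orientations are given as [roll, pitch, yaw] about the fixed x, y, z axes, in that order (R = Rz(yaw) Ry(pitch) Rx(roll)).
In Python, from bench import read_state, eyes, arm gives the robot as it stands.
- The arm moves only by the tool drive_tool, never from a script. Its argument "moves" is a list of rows, each a list of 5 numbers: the opening, from -1 (shut) to 1 (fully open), then the shift along the tool's x, y, z normalised to -1 to 1, where 1 is 200 mm, then the turn about the tool's z normalised to -1 to 1, where 1 is pi rad. In form: [[claw, tx, ty, tz, roll], ...]. A call has 1 to 12 rows; each row is the pose to reach, as a shift and turn from the pose commanded when the call began, along the tool's axes at that moment, turning the shorter way round; what a row does not reach only later rows make up. A row lasts 1/8 s, in which the tool goes at most 62.5 mm and 10.7 degrees, less where a joint would pass 70% of its speed; a pose out of reach is approached as far as the arm can. A call with a number of a shift or a turn outside -1 to 1 is refused whole. A call with a gripper value outside its range is refused whole. The fingers move at their own pace and stop on an object; "grip_force" is the grip in N (left out, the last holds). Time passes only in rows, so rows that repeat a pose let the fingers close. It gives the time, the measured TCP pose, the force, the opening and the grip force at its end, in the units of the state.
- read_state(): the state, without advancing time (a new reading comes with each control period).
- eyes.get_image(name): name is "scene" or "top"; returns the picture (400x640x3 uint8, red, green, blue); there is no depth.
- eyes.camera_model(name): a dict with "mtx" (3x3 intrinsics, pixels), "eye" and "orientation" of the camera in the world. Camera axes: x right, y down, z forward; pixel columns grow to the right and rows downward; lengths in m; the calibration is good to about 2 mm. A picture is of the moment at which its call begins. camera_model takes no time and is no camera call.
- arm.hand_in(): hands the job in; it is judged then, once.
The state is a dict: "time": time; "qpos": joint angles; "qvel": joint speeds; "tau": joint torques, N m; "position": TCP position; "ee_rot": TCP orientation; "wrist_force": force on the tool from outside, world axes, zero at the start; "torque": the same for the moment, N m; "gripper_width": finger opening in m; "gripper_force": force on a finger pad.
Only numpy, scipy, OpenCV 4.12 (cv2) and the standard library are available. Lean on these libraries where they do the work, as an engineer would, in place of code of your own. Each camera call takes 0.05 s, during which the arm holds its last target. There are 200 camera calls.

## Working session

There is one attempt and no reset: what is moved stays moved. The work goes in short steps, Python scripts to look and compute and a tool call to move; the robot and the scene stay as the last step left them, time stands still between calls to the robot, and variables do not carry over. Pictures are saved under pics/ and viewed, at most 10 in all, crops included, and the job is handed in when it is done.

Besides the shell and the picture viewer there is one more tool, called after "Emit:" by a JSON object that holds its "name" and its "arguments". drive_tool: Moves the arm, as the interface text tells. Its arguments: {"type":"object","properties":{"moves":{"type":"array","items":{"type":"array","items":{"type":"number","minimum":-1,"maximum":1}}},"grip_force":{"type":"number"}},"required":["moves"]}

```bash
ls; mkdir -p pics; python3 - <<'E'
from bench import read_state, eyes, arm
import cv2
s=read_state(); print(s)
for n in("scene","top"):
    cv2.imwrite(f"pics/{n}0.png",eyes.get_image(n)[:,:,::-1]); print(n,eyes.camera_model(n))
E
```

```text
pics
{'time': 0.0, 'qpos': array([ 8.97328962e+01,  2.05923412e+01,  6.33546525e-01, -2.04241691e-02,
       -7.01356901e+01, -1.65049609e+01]), 'qvel': array([-0.01268888, -0.08107046, -0.03749307, -0.10635048, -0.07066134,
        0.02119448]), 'tau': array([ 1.24740716e-03, -5.82712591e+01,  2.93045032e+01,  6.99658424e+00,
        6.97313400e-03, -1.45112463e-04]), 'position': array([0.19474705, 0.64609417, 0.40370953]), 'ee_rot': array([ 1.79903953e+02, -8.43685069e-03, -1.67790134e+01]), 'wrist_force': array([ 0.10724708, -0.30106454, -0.20662768]), 'torque': array([ 0.01239258, -0.0275143 ,  0.01306871]), 'gripper_force': 0.0, 'gripper_width': 0.08763178036671733}
scene {'mtx': array([[418.93596167,   0.        , 321.03866348],
       [  0.        , 418.93596167, 197.42265707],
       [  0.        ,   0.        ,   1.        ]]), 'eye': array([ 1.09231089, -0.37565922,  1.0577044 ]), 'orientation': array([-145.30634159,   -0.54900267,   52.65249058])}
top {'mtx': array([[402.95789657,   0.        , 314.94266531],
       [  0.        , 402.95789657, 198.02070607],
       [  0.        ,   0.        ,   1.        ]]), 'eye': array([0.33092575, 0.05709569, 1.12186688]), 'orientation': array([-168.81319683,   -0.94667604,  -89.36300908])}
```

View pics/scene0.png

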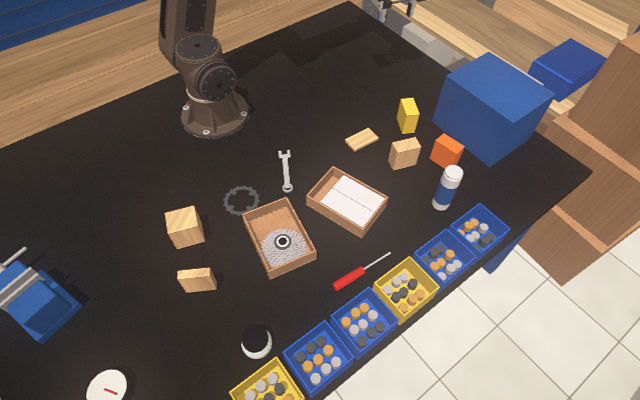

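View pics/top0.png

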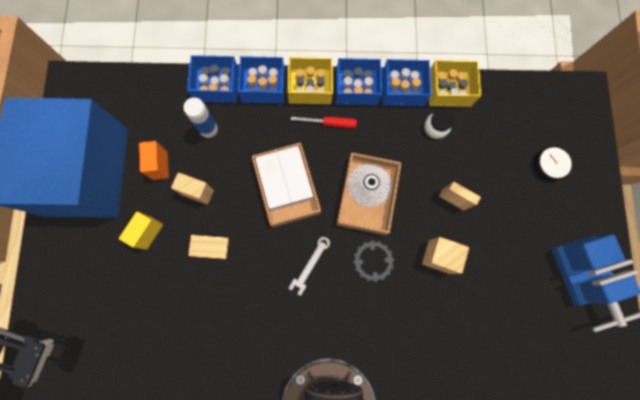

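The top view shows wood candidates at (192,188), (460,196), (446,256; the big offcut) and (208,247; the slat). The look-alikes are orange (153,160) and yellow (141,231). The trays are at (285,185), holding the white box, and (370,193), holding the cassette. Next I'll make a close crop and measure the masks.

```bash
cat > h.py <<'E'
import numpy as np, cv2
from scipy.spatial.transform import Rotation as R
from bench import eyes, read_state
def cam(n):
    m=eyes.camera_model(n); return m["mtx"],np.array(m["eye"]),R.from_euler("xyz",m["orientation"],degrees=True).as_matrix()
def ray(n,px,z):
    K,e,r=cam(n); p=np.atleast_2d(np.asarray(px,float))
    d=np.c_[p,np.ones(len(p))]@np.linalg.inv(K).T@r.T
    return e+d*((z-e[2])/d[:,2])[:,None]
def proj(n,P):
    K,e,r=cam(n); c=(np.atleast_2d(P)-e)@r; q=c@K.T; return q[:,:2]/q[:,2:]
E
python3 - <<'E'
from h import *
t=cv2.imread("pics/top0.png"); s=cv2.imread("pics/scene0.png")
def crop(im,x,y,w=32,h=24): return cv2.resize(im[y-h:y+h,x-w:x+w],(400,300),interpolation=cv2.INTER_CUBIC)
cv2.imwrite("pics/c1.png",np.vstack([np.hstack([crop(t,192,188),crop(t,460,196)]),np.hstack([crop(s,405,153),crop(s,197,280)])]))
def crop2(im,x,y,w=40,h=60): return cv2.resize(im[y-h:y+h,x-w:x+w],(400,600),interpolation=cv2.INTER_CUBIC)
cv2.imwrite("pics/c2.png",np.hstack([crop2(t,285,190),crop2(t,370,190)]))
# consistency of frames
print(ray("top",[[192,188],[460,196],[285,185],[370,193]],0.09).round(3)); print(ray("scene",[[404,147],[196,271]],.09).round(3))
E
```

```text
[[ 0.557  0.364  0.09 ]
 [ 0.546 -0.339  0.09 ]
 [ 0.569  0.121  0.09 ]
 [ 0.551 -0.102  0.09 ]]
[[ 0.569  0.356  0.09 ]
 [ 0.555 -0.347  0.09 ]]
```

View pics/c1.png

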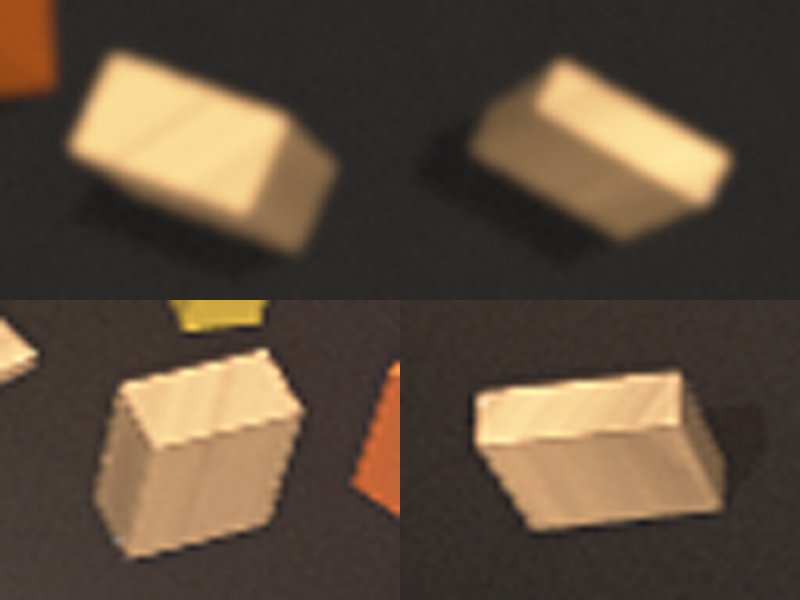

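View pics/c2.png

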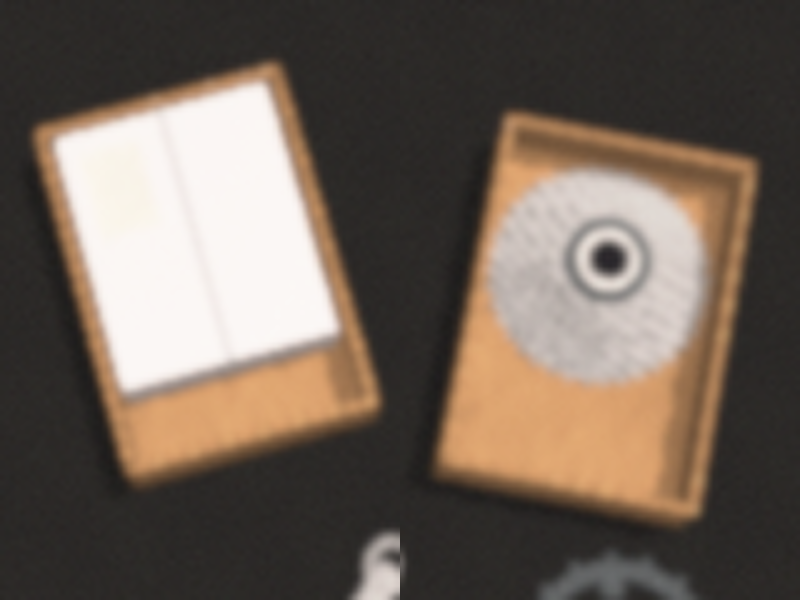

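The crops confirm the sizes. The block at top (192,188) has a top-face side ratio of 0.58, so it is the 44 mm one. The block at (460,196) has a ratio of 0.29, so it is the 24 mm one. Each tray's gap is at its lower end in the top view. Next I'll work out corners and poses from both views.

```bash
cat > m.py <<'E'
from h import *
def un(c,s,o): return (np.array(c,float)+.5)/s-.5+np.array(o)
def rep(name,v,px,z):
    P=ray(v,px,z)[:,:2]; d=np.roll(P,-1,0)-P
    print(name,v,"c",P.mean(0).round(4),"sides",(np.linalg.norm(d,axis=1)*1e3).round(1),"ang",(np.degrees(np.arctan2(d[:,1],d[:,0]))%180).round(1))
T="top";S="scene"
rep("wide",T,un([(118,50),(290,115),(247,213),(70,150)],6.25,(160,164)),.09)
rep("wide",S,un([(122,85),(268,49),(302,110),(157,147)],6.25,(373,129)),.09)
rep("narrow",T,un([(165,57),(335,157),(308,207),(138,105)],6.25,(428,172)),.09)
rep("narrow",S,un([(75,93),(282,72),(284,126),(80,146)],6.25,(165,256)),.09)
rep("trayW",T,un([(35,130),(283,63),(381,402),(130,470)],5,(245,130)),.05)
rep("trayC",T,un([(105,110),(357,160),(297,515),(35,470)],5,(330,130)),.05)
# scene: sub-pixel tray mask corners via hull
s=cv2.imread("pics/scene0.png"); cv2.imwrite("pics/c3.png",np.hstack([cv2.resize(s[160:245,300:395],(475,425),interpolation=cv2.INTER_CUBIC)[:, :],]))
cv2.imwrite("pics/c4.png",np.hstack([cv2.resize(s[160:245,302:392],(396,374),interpolation=cv2.INTER_CUBIC),cv2.resize(s[193:278,237:327],(396,374),interpolation=cv2.INTER_CUBIC)]))
E
python3 m.py
```

```text
wide top c [0.5661 0.3731] sides [78.6 44.7 79.6 46.4] ang [ 69.9 160.2  71.1 159. ]
wide scene c [0.5652 0.3706] sides [79.7 42.2 78.1 42.4] ang [ 70.8 158.6  71.  160.8]
narrow top c [ 0.5555 -0.3538] sides [81.4 25.1 81.4 24.5] ang [ 58.7 149.1  58.3 149. ]
narrow scene c [ 0.5563 -0.3545] sides [81.7 23.8 79.5 23.6] ang [ 59.3 153.1  59.  158.4]
trayW top c [0.5858 0.1212] sides [142.3 198.8 139.4 197.2] ang [106.8  16.4 106.1  17.3]
trayC top c [ 0.5628 -0.1065] sides [142.2 201.4 142.1 205.7] ang [ 79.2 169.1  80.9 169.1]
```

View pics/c4.png

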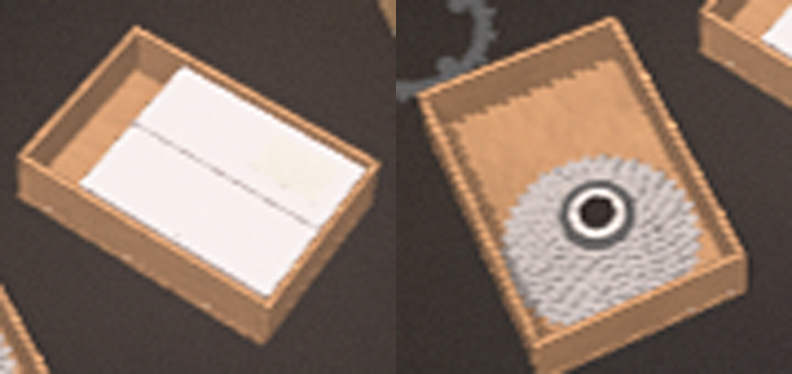

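The scene crops show all four rim corners of both trays, and the white box's gap-side edge from (80,185) to (183,68).

```bash
sed -i '/^# scene/,$d' m.py; cat >> m.py <<'E'
a=un([(20,160),(137,28),(380,167),(265,310)],4.4,(302,160)); b=un([(22,95),(217,18),(349,258),(137,347)],4.4,(237,193))
rep("trayW",S,a,.05); rep("trayC",S,b,.05)
print(ray(S,un([(80,185),(183,68),(270,295),(365,172)],4.4,(302,160)),.047).round(4)[:,:2])
print(ray(T,un([(127,395-5),(342,330),(55,142),(268,83)],5,(245,130)),.047).round(4)[:,:2])
print("cassette hub S,T",ray(S,un((201,212),4.4,(237,193)),.046).round(4),ray(T,un((208,258),5,(330,130)),.046).round(4))
E
python3 m.py|tail -12
```

```text
trayC top c [ 0.5628 -0.1065] sides [142.2 201.4 142.1 205.7] ang [ 79.2 169.1  80.9 169.1]
trayW scene c [0.5865 0.1175] sides [138.7 198.5 138.  194.3] ang [107.5  16.4 105.8  16.6]
trayC scene c [ 0.5638 -0.1114] sides [137.4 198.9 138.4 196.2] ang [ 79.2 169.2  78.1 168.9]
[[0.5517 0.0445]
 [0.5167 0.1608]
 [0.6918 0.09  ]
 [0.6576 0.2026]]
[[0.5156 0.1628]
 [0.5504 0.0471]
 [0.6542 0.2072]
 [0.6903 0.09  ]]
cassette hub S,T [[ 0.5924 -0.1154  0.046 ]] [[ 0.5933 -0.1126  0.046 ]]
```

```bash
cat > go.py <<'E'
import sys; from h import *
x,y,z,psi=map(float,sys.argv[1:5]); s=read_state(); p=s["position"]; r=s["ee_rot"]; yaw=r[2]
M=R.from_euler("xyz",[180,0,yaw],degrees=True).as_matrix()   # taken as truly downward
d=(np.array([x,y,z])-p)@M/.2; t=-((psi-yaw+180)%360-180)/180
print("t",round(s["time"],2),"pos",p.round(4),"rot",r.round(2),"w",round(s["gripper_width"],4),"gf",s["gripper_force"],"F",s["wrist_force"].round(1),"q",s["qpos"].round(0)); print("tx,ty,tz,roll",d.round(4),round(t,4))
E
python3 go.py .5657 .372 .405 -109.3
```

```text
t 0.1 pos [0.1948 0.6461 0.4038] rot [ 1.7991e+02 -1.0000e-02 -1.6780e+01] w 0.0876 gf 0.0 F [0.3 0.2 0.7] q [ 90.  21.   1.  -0. -70. -17.]
tx,ty,tz,roll [ 2.1713  0.7765 -0.0058] 0.514
```

Emit:
{"name": "drive_tool", "arguments": {"moves": [[1, 0.25, 0.09, 0, 0.05], [1, 0.5, 0.18, 0, 0.1], [1, 0.75, 0.27, 0, 0.15], [1, 1, 0.36, 0, 0.2], [1, 1, 0.36, 0, 0.25], [1, 1, 0.36, 0, 0.25]], "grip_force": 20}}

```text
time: 0.85
position: [0.3661, 0.5191, 0.4043]
ee_rot: [180.0, -0.0, -61.8]
wrist_force: [0.1, -0.1, -0.6]
gripper_width: 0.0877
gripper_force: 0.0
```

```bash
python3 go.py .5657 .372 .405 -109.3
```

```text
t 0.85 pos [0.3661 0.5191 0.4043] rot [ 1.7997e+02 -2.0000e-02 -6.1790e+01] w 0.0877 gf 0.0 F [ 0.1 -0.1 -0.6] q [ 72.  17.  -5.  -0. -68. -44.]
tx,ty,tz,roll [ 1.1199 -0.5321 -0.0034] 0.2639
```

Emit:
{"name": "drive_tool", "arguments": {"moves": [[1, 0.28, -0.13, 0, 0.06], [1, 0.56, -0.26, 0, 0.12], [1, 0.84, -0.4, 0, 0.17], [1, 1, -0.475, 0, 0.22], [1, 1, -0.475, 0, 0.26], [1, 1, -0.475, 0, 0.264], [1, 1, -0.475, 0, 0.264]]}}

```text
time: 1.72
position: [0.5433, 0.389, 0.4045]
ee_rot: [180.0, -0.0, -109.0]
wrist_force: [-0.0, -0.7, 0.3]
gripper_width: 0.0879
gripper_force: 0.0
```

```bash
python3 go.py .5657 .372 .238 -109.3
```

```text
t 1.73 pos [0.5433 0.389  0.4045] rot [ 1.7999e+02 -1.0000e-02 -1.0899e+02] w 0.0879 gf 0.0 F [-0.  -0.7  0.3] q [ 52.  20.  -0.  -0. -70. -71.]
tx,ty,tz,roll [ 0.0439 -0.1338  0.8327] 0.0017
```

Emit:
{"name": "drive_tool", "arguments": {"moves": [[1, 0.044, -0.134, 0, 0.002], [1, 0.044, -0.134, 0.2, 0.002], [1, 0.044, -0.134, 0.4, 0.002], [1, 0.044, -0.134, 0.6, 0.002], [1, 0.044, -0.134, 0.73, 0.002], [1, 0.044, -0.134, 0.8, 0.002], [1, 0.044, -0.134, 0.833, 0.002], [1, 0.044, -0.134, 0.833, 0.002]]}}

```text
time: 2.72
position: [0.5663, 0.3715, 0.2386]
ee_rot: [-180.0, 0.0, -109.6]
wrist_force: [0.3, 0.2, -0.1]
gripper_width: 0.0877
gripper_force: 0.0
```

```bash
python3 go.py .5657 .372 .238 -109.3
```

```text
t 2.73 pos [0.5663 0.3715 0.2386] rot [-1.7998e+02  3.0000e-02 -1.0959e+02] w 0.0877 gf 0.0 F [ 0.3  0.2 -0.1] q [ 50.  28. -10.   0. -51. -69.]
tx,ty,tz,roll [-0.0014  0.0034  0.0028] -0.0016
```

Emit:
{"name": "drive_tool", "arguments": {"moves": [[-1, 0, 0, 0, 0], [-1, 0, 0, 0, 0], [-1, 0, 0, 0, 0], [-1, 0, 0, 0, 0], [-1, 0, 0, 0, 0], [-1, 0, 0, 0, 0], [-1, 0, 0, 0, 0], [-1, 0, 0, 0, 0]], "grip_force": 25}}

```text
time: 3.72
position: [0.5662, 0.3711, 0.2381]
ee_rot: [180.0, -0.0, -109.7]
wrist_force: [-0.4, 1.0, 1.5]
gripper_width: 0.0445
gripper_force: 24.8
```

Emit:
{"name": "drive_tool", "arguments": {"moves": [[-1, 0, 0, -0.1, 0], [-1, 0, 0, -0.3, 0], [-1, 0, 0, -0.55, 0], [-1, 0, 0, -0.75, 0], [-1, 0, 0, -0.8, 0], [-1, 0, 0, -0.8, 0]]}}

```text
time: 4.47
position: [0.5661, 0.371, 0.398]
ee_rot: [180.0, 0.0, -109.7]
wrist_force: [-0.4, 0.1, -3.1]
gripper_width: 0.0443
gripper_force: 24.8
```

```bash
python3 go.py .4995 -.0966 .40 -101
```

```text
t 4.47 pos [0.5661 0.371  0.398 ] rot [ 1.7999e+02  3.0000e-02 -1.0966e+02] w 0.0443 gf 24.79443222284317 F [-0.4  0.1 -3.1] q [ 50.  21.   0.  -0. -69. -69.]
tx,ty,tz,roll [ 2.3138 -0.4734 -0.0101] -0.0481
```

Emit:
{"name": "drive_tool", "arguments": {"moves": [[-1, 0.2, -0.04, 0, 0], [-1, 0.4, -0.08, 0, -0.01], [-1, 0.65, -0.133, 0, -0.02], [-1, 0.9, -0.184, 0, -0.02], [-1, 1, -0.204, 0, -0.02]]}}

```text
time: 5.1
position: [0.5364, 0.1666, 0.3963]
ee_rot: [179.9, -0.1, -106.2]
wrist_force: [0.8, 0.7, -1.7]
gripper_width: 0.0442
gripper_force: 24.8
```

Emit:
{"name": "drive_tool", "arguments": {"moves": [[-1, 0.2, -0.05, 0, 0], [-1, 0.4, -0.1, 0, -0.01], [-1, 0.65, -0.16, 0, -0.02], [-1, 0.9, -0.21, 0, -0.02], [-1, 1, -0.23, 0, -0.02], [-1, 1, -0.23, 0, -0.02]]}}

```text
time: 5.85
position: [0.526, -0.0369, 0.3967]
ee_rot: [179.9, -0.0, -102.6]
wrist_force: [-0.2, 1.1, -1.7]
gripper_width: 0.044
gripper_force: 24.8
```

```bash
python3 go.py .4995 -.0966 .40 -101
```

```text
t 5.85 pos [ 0.526  -0.0369  0.3967] rot [ 1.7988e+02 -5.0000e-02 -1.0259e+02] w 0.044 gf 24.794293642044067 F [-0.2  1.1 -1.7] q [ 17.   7. -18.  -0. -65. -30.]
tx,ty,tz,roll [ 0.3202  0.0644 -0.0163] -0.0088
```

Emit:
{"name": "drive_tool", "arguments": {"moves": [[-1, 0.2, 0.04, 0, -0.009], [-1, 0.32, 0.064, 0, -0.009], [-1, 0.32, 0.064, 0.1, -0.009], [-1, 0.32, 0.064, 0.25, -0.009], [-1, 0.32, 0.064, 0.37, -0.009], [-1, 0.32, 0.064, 0.42, -0.009], [-1, 0.32, 0.064, 0.42, -0.009]]}}

```text
time: 6.72
position: [0.5001, -0.0951, 0.3134]
ee_rot: [179.9, -0.0, -100.8]
wrist_force: [-0.3, -1.0, -1.4]
gripper_width: 0.044
gripper_force: 24.8
```

```bash
python3 go.py .4995 -.0966 .2431 -101; python3 - <<'E'
from h import *
a=eyes.get_image("top")[:,:,::-1]; b=eyes.get_image("scene")[:,:,::-1]
f=lambda i:cv2.resize(i,(400,480),interpolation=cv2.INTER_CUBIC)
cv2.imwrite("pics/p1.png",np.hstack([f(a[130:250,320:420]),f(b[170:290,230:330])]))
E
```

```text
t 6.72 pos [ 0.5001 -0.0951  0.3134] rot [ 1.7991e+02 -4.0000e-02 -1.0079e+02] w 0.044 gf 24.806916117668152 F [-0.3 -1.  -1.4] q [ 11.  10. -27.   0. -53. -22.]
tx,ty,tz,roll [0.0082 0.0017 0.3517] 0.0011
```

View pics/p1.png

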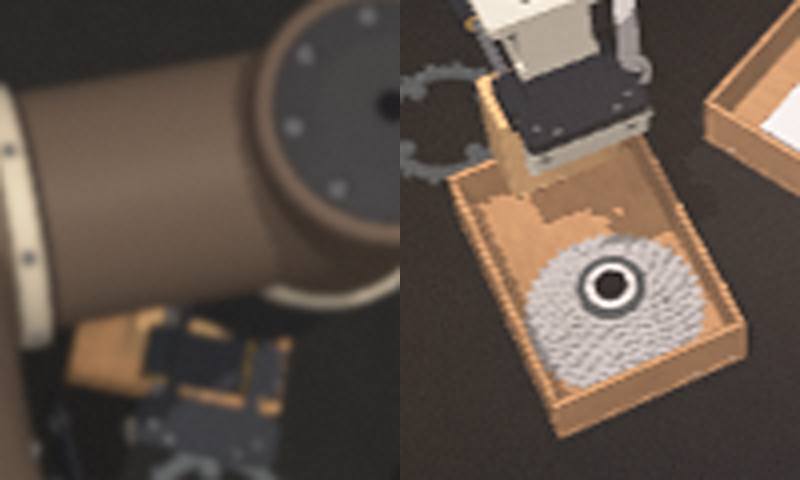

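The crop shows the wide block hovering upright over the gap and parallel to the end wall, at crop (525,150). I'll lower it now.

Emit:
{"name": "drive_tool", "arguments": {"moves": [[-1, 0.008, 0.002, 0.1, 0], [-1, 0.008, 0.002, 0.2, 0], [-1, 0.008, 0.002, 0.27, 0], [-1, 0.008, 0.002, 0.31, 0], [-1, 0.008, 0.002, 0.335, 0], [-1, 0.008, 0.002, 0.345, 0], [-1, 0.008, 0.002, 0.345, 0]]}}

```text
time: 7.7
position: [0.4994, -0.0971, 0.2453]
ee_rot: [-180.0, 0.0, -100.8]
wrist_force: [0.7, -0.2, -2.6]
gripper_width: 0.0442
gripper_force: 24.8
```

```bash
python3 go.py .4995 -.0966 .2431 -101
```

```text
t 7.7 pos [ 0.4994 -0.0971  0.2453] rot [-179.98    0.   -100.83] w 0.0442 gf 24.806852638721466 F [ 0.7 -0.2 -2.6] q [ 11.  15. -32.   0. -44. -22.]
tx,ty,tz,roll [-0.0024 -0.0001  0.0109] 0.0009
```

Emit:
{"name": "drive_tool", "arguments": {"moves": [[-1, 0, 0, 0.006, 0], [-1, 0, 0, 0.012, 0], [-1, 0, 0, 0.012, 0], [-1, 0, 0, 0.012, 0]]}}

```text
time: 8.2
position: [0.4994, -0.097, 0.243]
ee_rot: [-180.0, 0.0, -100.8]
wrist_force: [-1.8, 1.0, 2.9]
gripper_width: 0.044
gripper_force: 24.8
```

Emit:
{"name": "drive_tool", "arguments": {"moves": [[0.6, 0, 0, 0, 0], [0.6, 0, 0, 0, 0], [0.6, 0, 0, 0, 0], [0.6, 0, 0, 0, 0], [0.6, 0, 0, -0.1, 0], [0.6, 0, 0, -0.3, 0], [0.6, 0, 0, -0.55, 0], [0.6, 0, 0, -0.75, 0], [0.6, 0, 0, -0.8, 0], [0.6, 0, 0, -0.8, 0]]}}

```text
time: 9.45
position: [0.4991, -0.097, 0.4029]
ee_rot: [-179.9, 0.0, -100.8]
wrist_force: [-0.1, -0.1, -0.4]
gripper_width: 0.0701
gripper_force: 0.0
```

```bash
python3 go.py .556 -.354 .40 -121.2
```

```text
t 9.45 pos [ 0.4991 -0.097   0.4029] rot [-1.7995e+02  4.0000e-02 -1.0084e+02] w 0.0701 gf 0.0 F [-0.1 -0.1 -0.4] q [ 11.   5. -20.  -0. -65. -22.]
tx,ty,tz,roll [ 1.2084 -0.5209  0.0143] 0.1131
```

Emit:
{"name": "drive_tool", "arguments": {"moves": [[0.6, 0.25, -0.1, 0, 0.03], [0.6, 0.5, -0.21, 0, 0.06], [0.6, 0.75, -0.32, 0, 0.1], [0.6, 0.95, -0.42, 0, 0.113], [0.6, 1, -0.48, 0, 0.113], [0.6, 1, -0.521, 0, 0.113], [0.6, 1, -0.521, 0, 0.113]]}}

```text
time: 10.32
position: [0.5644, -0.3122, 0.4017]
ee_rot: [179.9, -0.0, -121.1]
wrist_force: [-0.2, -0.2, 0.9]
gripper_width: 0.0703
gripper_force: 0.0
```

```bash
python3 go.py .556 -.354 .238 -121.2
```

```text
t 10.32 pos [ 0.5644 -0.3122  0.4017] rot [ 1.7992e+02 -1.0000e-02 -1.2111e+02] w 0.0703 gf 0.0 F [-0.2 -0.2  0.9] q [-12.  18.  -4.  -0. -69. -19.]
tx,ty,tz,roll [ 0.2009 -0.0719  0.8187] 0.0005
```

Emit:
{"name": "drive_tool", "arguments": {"moves": [[0.6, 0.15, -0.05, 0, 0], [0.6, 0.2, -0.072, 0.05, 0], [0.6, 0.2, -0.072, 0.25, 0], [0.6, 0.2, -0.072, 0.45, 0], [0.6, 0.2, -0.072, 0.63, 0], [0.6, 0.2, -0.072, 0.74, 0], [0.6, 0.2, -0.072, 0.8, 0], [0.6, 0.2, -0.072, 0.82, 0], [0.6, 0.2, -0.072, 0.82, 0]]}}

```text
time: 11.45
position: [0.5559, -0.3546, 0.2393]
ee_rot: [-180.0, 0.0, -121.2]
wrist_force: [0.4, 0.1, 0.0]
gripper_width: 0.0704
gripper_force: 0.0
```

```bash
python3 go.py .556 -.354 .238 -121.2
```

```text
t 11.45 pos [ 0.5559 -0.3546  0.2393] rot [-1.7995e+02  1.0000e-02 -1.2116e+02] w 0.0704 gf 0.0 F [0.4 0.1 0. ] q [-16.  27. -13.   0. -50. -16.]
tx,ty,tz,roll [-0.003   0.0011  0.0064] 0.0002
```

Emit:
{"name": "drive_tool", "arguments": {"moves": [[-1, 0, 0, 0, 0], [-1, 0, 0, 0, 0], [-1, 0, 0, 0, 0], [-1, 0, 0, 0, 0], [-1, 0, 0, 0, 0], [-1, 0, 0, 0, 0], [-1, 0, 0, 0, 0], [-1, 0, 0, 0, 0]], "grip_force": 20}}

```text
time: 12.45
position: [0.5556, -0.3548, 0.2386]
ee_rot: [180.0, -0.0, -121.2]
wrist_force: [-0.3, -0.2, 0.1]
gripper_width: 0.0241
gripper_force: 20.0
```

Emit:
{"name": "drive_tool", "arguments": {"moves": [[-1, 0, 0, -0.1, 0], [-1, 0, 0, -0.3, 0], [-1, 0, 0, -0.55, 0], [-1, 0, 0, -0.8, 0], [-1, 0, 0, -0.95, 0], [-1, 0, 0, -0.95, 0]]}}

```text
time: 13.2
position: [0.5559, -0.3549, 0.4318]
ee_rot: [-179.7, 0.1, -121.2]
wrist_force: [-0.6, 0.8, -1.0]
gripper_width: 0.0239
gripper_force: 20.0
```

```bash
python3 go.py .5143 .0979 .43 -73.4
```

```text
t 13.2 pos [ 0.5559 -0.3549  0.4318] rot [-1.7970e+02  5.0000e-02 -1.2117e+02] w 0.0239 gf 19.989279806613922 F [-0.6  0.8 -1. ] q [-16.  18.   1.   0. -72. -16.]
tx,ty,tz,roll [-1.8298  1.3497  0.009 ] -0.2654
```

Emit:
{"name": "drive_tool", "arguments": {"moves": [[-1, -0.16, 0.12, 0, -0.03], [-1, -0.34, 0.25, 0, -0.06], [-1, -0.52, 0.38, 0, -0.09], [-1, -0.7, 0.52, 0, -0.12], [-1, -0.88, 0.65, 0, -0.14], [-1, -0.92, 0.675, 0, -0.14]]}}

```text
time: 13.95
position: [0.5348, -0.1254, 0.4277]
ee_rot: [179.9, 0.0, -95.8]
wrist_force: [-0.5, 0.3, -0.6]
gripper_width: 0.0242
gripper_force: 20.0
```

```bash
python3 go.py .5143 .0979 .43 -73.4
```

```text
t 13.95 pos [ 0.5348 -0.1254  0.4277] rot [ 1.7992e+02  2.0000e-02 -9.5810e+01] w 0.0242 gf 19.98902589082718 F [-0.5  0.3 -0.6] q [  7.   8. -13.  -0. -69. -13.]
tx,ty,tz,roll [-1.1002  0.2148 -0.0117] -0.1245
```

Emit:
{"name": "drive_tool", "arguments": {"moves": [[-1, -0.18, 0.03, 0, -0.03], [-1, -0.38, 0.07, 0, -0.06], [-1, -0.6, 0.12, 0, -0.09], [-1, -0.8, 0.16, 0, -0.12], [-1, -0.95, 0.2, 0, -0.124], [-1, -1, 0.21, 0, -0.124], [-1, -1, 0.21, 0, -0.124]]}}

```text
time: 14.82
position: [0.5145, 0.0758, 0.428]
ee_rot: [179.9, -0.0, -73.6]
wrist_force: [0.0, -1.0, -1.7]
gripper_width: 0.0239
gripper_force: 20.0
```

```bash
python3 go.py .5143 .0979 .31 -73.4
```

```text
t 14.82 pos [0.5145 0.0758 0.428 ] rot [ 1.7994e+02 -1.0000e-02 -7.3640e+01] w 0.0239 gf 19.989413917064667 F [ 0.  -1.  -1.7] q [ 30.   5. -17.  -0. -69. -14.]
tx,ty,tz,roll [-0.1061 -0.0302  0.5902] -0.0014
```

Emit:
{"name": "drive_tool", "arguments": {"moves": [[-1, -0.1, -0.03, 0.05, -0.001], [-1, -0.105, -0.03, 0.2, -0.001], [-1, -0.105, -0.03, 0.4, -0.001], [-1, -0.105, -0.03, 0.52, -0.001], [-1, -0.105, -0.03, 0.58, -0.001], [-1, -0.105, -0.03, 0.58, -0.001]]}}

```text
time: 15.58
position: [0.5143, 0.0974, 0.312]
ee_rot: [179.9, -0.0, -73.5]
wrist_force: [0.6, -0.6, -0.0]
gripper_width: 0.0241
gripper_force: 20.0
```

```bash
python3 go.py .5143 .0979 .2436 -73.4; python3 - <<'E'
from h import *
b=eyes.get_image("scene")[:,:,::-1]
cv2.imwrite("pics/p2.png",cv2.resize(b[140:290,220:400],(720,600),interpolation=cv2.INTER_CUBIC))
E
```

```text
t 15.57 pos [0.5143 0.0974 0.312 ] rot [ 1.7992e+02 -3.0000e-02 -7.3510e+01] w 0.0241 gf 19.98935043811798 F [ 0.6 -0.6 -0. ] q [ 32.  11. -26.   0. -53. -16.]
tx,ty,tz,roll [-0.0023 -0.0004  0.3422] -0.0006
```

View pics/p2.png

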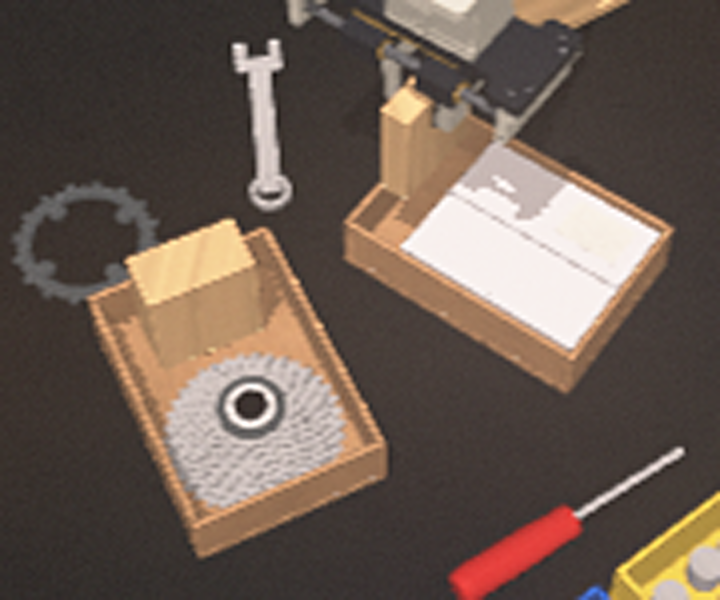

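The wide block stands upright in the cassette gap at crop (195,290). The narrow one hovers over the other gap at (405,140), aligned with it. I'll lower it now.

Emit:
{"name": "drive_tool", "arguments": {"moves": [[-1, -0.002, 0, 0.1, 0], [-1, -0.002, 0, 0.2, 0], [-1, -0.002, 0, 0.27, 0], [-1, -0.002, 0, 0.31, 0], [-1, -0.002, 0, 0.33, 0], [-1, -0.002, 0, 0.335, 0], [-1, -0.002, 0, 0.335, 0]]}}

```text
time: 16.5
position: [0.5143, 0.0981, 0.246]
ee_rot: [-180.0, 0.0, -73.5]
wrist_force: [0.3, -0.4, -0.6]
gripper_width: 0.0239
gripper_force: 20.0
```

```bash
python3 go.py .5143 .0979 .2436 -73.4
```

```text
t 16.5 pos [0.5143 0.0981 0.246 ] rot [-179.97    0.    -73.47] w 0.0239 gf 19.989204704761505 F [ 0.3 -0.4 -0.6] q [ 32.  16. -30.   0. -44. -16.]
tx,ty,tz,roll [0.001  0.0004 0.0121] -0.0004
```

Emit:
{"name": "drive_tool", "arguments": {"moves": [[-1, 0, 0, 0.006, 0], [-1, 0, 0, 0.012, 0], [-1, 0, 0, 0.013, 0], [-1, 0, 0, 0.013, 0]]}}

```text
time: 17.0
position: [0.5143, 0.098, 0.2435]
ee_rot: [-180.0, -0.0, -73.5]
wrist_force: [-0.7, -0.7, 5.5]
gripper_width: 0.0242
gripper_force: 20.0
```

Emit:
{"name": "drive_tool", "arguments": {"moves": [[0.4, 0, 0, 0, 0], [0.4, 0, 0, 0, 0], [0.4, 0, 0, 0, 0], [0.4, 0, 0, 0, 0], [0.4, 0, 0, -0.1, 0], [0.4, 0, 0, -0.3, 0], [0.4, 0, 0, -0.55, 0], [0.4, 0, 0, -0.75, 0], [0.4, 0, 0, -0.8, 0], [0.4, 0, 0, -0.8, 0]]}}

```text
time: 18.25
position: [0.514, 0.098, 0.4033]
ee_rot: [-179.9, 0.0, -73.5]
wrist_force: [-0.1, -0.4, 0.2]
gripper_width: 0.0608
gripper_force: 0.0
```

Emit:
{"name": "drive_tool", "arguments": {"moves": [[0.4, -0.25, 0, 0, 0], [0.4, -0.5, 0, 0, 0], [0.4, -0.75, 0, 0, 0], [0.4, -0.95, 0, 0, 0], [0.4, -1, 0, 0, 0], [0.4, -1, 0, 0, 0]]}}

```text
time: 19.0
position: [0.457, 0.2899, 0.4016]
ee_rot: [179.9, -0.1, -73.4]
wrist_force: [0.2, -0.4, -0.3]
gripper_width: 0.0611
gripper_force: 0.0
```

```bash
python3 - <<'E'
from h import *
a=eyes.get_image("top")[:,:,::-1]; b=eyes.get_image("scene")[:,:,::-1]
cv2.imwrite("pics/p3.png",np.hstack([cv2.resize(a[130:250,240:420],(400,267),interpolation=cv2.INTER_CUBIC),cv2.resize(b[140:290,220:400],(320,267),interpolation=cv2.INTER_CUBIC)]))
E
```

```text
(no output)
```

View pics/p3.png

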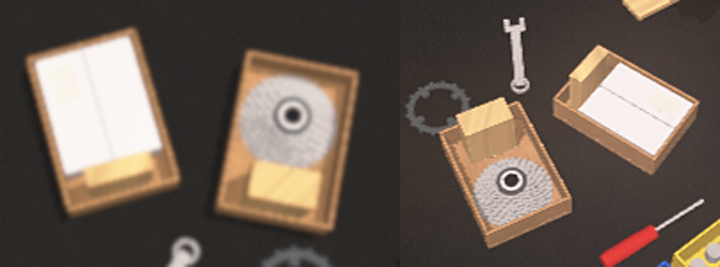

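Both blocks stand upright in their gaps: narrow at crop (118,168) and wide at (285,185). The arm is clear.

```bash
python3 -c "
from bench import arm
print(arm.hand_in())"
```

```text
the job is handed in; nothing more can be done
None
```

The 44 mm block stands upright in the gap beside the cassette and the 24 mm block in the gap beside the white box; the arm was clear and the job was handed in at about 19 s, with no verdict returned.

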